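# Tip a flush steel coupon up out of its nest and lay it on the bar rest

## Robot

A 6-joint arm with a two-finger parallel gripper is mounted at the origin on a cart in front of the work surface, level with it; the furniture and walls round the work are solid. World frame = base frame: x ahead of the robot, y to its left, z up, the work surface at z = 0. Lengths are in m, angles in rad, forces in N, time in s.
With the tool pointing down it reaches from about 0.275 to 0.725 m from the base axis. Payload 15.9 kg.
Tool frame: the origin (TCP) lies on the mounting face of the last link; the fingertips stand 173 mm ahead of it and the grasp point (between the pads) lies 155 mm ahead of it (arm.finger_overhang is the distance from the TCP to the fingertips, in m); z points along the fingers, x is the direction in which the jaws open and shut, and the axes are right-handed (so a half turn about z gives the same grasp; the last joint's range is limited). The gripper opens to 85 mm and grips with 20 to 120 N. Pads are 22 mm wide; open, the fingers measure 114 mm over their backs; the gripper's body (76 mm by 85 mm) begins 54 mm behind the grasp point. The pads swing forward as they close: fully open they stand 13 mm farther back than shut.
Start: joints at [-1.168, 0.213, -0.034, 1.323, 0, 1.571], TCP at [0.196, -0.46, 0.405] pointing down, gripper open.
Joint ranges: [-2.98, 2.98], [-0.74, 1.72], [-1.14, 1.35], [-2.1, 2.04], [-1.57, 1.44], [-3.14, 3.14]. Speed limits (rad/s): [1.89, 1.89, 2.39, 2.57, 3.14, 3.14].

## Interface

Orientations are given as a unit quaternion [x, y, z, w].
In Python, from bench import arm gives the robot as it stands. Calls block until the motion is done:
- arm.reach(position, orientation): joint-space move of the TCP to a pose.
- arm.line_to(position, rotation=None, feed=0.15): straight line of the TCP; rotation=None keeps the orientation; feed is the mean speed in m/s.
- arm.movej(angles): joint-space move.
- arm.release() and arm.grasp(): open the fingers fully, or close them until they stop; the grip force is fixed at half the most.
- arm.dwell(seconds).
- arm.solve_ik(position, orientation): joint angles nearest the present ones, or None.
- arm.get_state(): the state.
- arm.snapshot(name): name is "side" or "top"; returns the picture (480x640x3 uint8, red, green, blue); there is no depth.
- arm.calibration(name): a dict with "vfov" (degrees; the focal length in pixels is half the picture's height over the tangent of half this angle, whatever the lens; pixels are square), "cx", "cy" (the principal point, pixels), "pose" (4x4, takes a point from camera to world coordinates). Camera axes: x right, y up, looking along -z (the intrinsics and any distortion apply to the point x, -y, -z); pixel columns grow to the right and rows downward; lengths in m; the calibration is good to about 2 mm. A picture is of the moment at which its call begins. calibration takes no time and is no camera call.
A pose or a line that the arm cannot do raises arm.MotionError and nothing moves.
- arm.finish_job(): hands the job in, once; it reports no verdict.
The state is a dict: "t": time; "q": joint angles; "qd": joint speeds; "joint_torque": joint torques, N m; "position": TCP position; "tcp_rot": TCP orientation; "force": force on the tool from outside, world axes, zero at the start; "wrist_torque": the same for the moment, N m; "opening": opening from 0.0 (shut) to 1.0 (fully open).
Only numpy, scipy, OpenCV 4.12 (cv2) and the standard library are available. Lean on these libraries where they do the work, as an engineer would, in place of code of your own. Each camera call takes 0.05 s, during which the arm holds its last target.

## Task

The flat steel coupon lies flush in its walled nest, so it cannot be gripped there. Turn the strap of the hold-down fully aside, then press the coupon's end over the ramp down and draw it into the pocket until it stays tipped up by itself when you let go; then take it by its raised end and lay it flat across both bars of the bar rest, centred and square to the bars. Leave the other things on the table where they are.

Things in the scene. Friction and masses are not known exactly. Their poses are not given: they have to be found in the camera images.
- nest: Dark steel box, 184 x 74 mm outside, 52 mm high, with slippery white plastic inside (friction about 0.2). Origin on the table under the ridge; x along it, z up. Open slot 54 mm wide from x=-74 to +90 mm with 10 mm walls all round, tops at 52 mm. Slot floor level at 48 mm from the ridge (x=0) to x=+90; from the ridge towards -x a ramp falls at 32 degrees to the pocket at the wall x=-74
- pocket (a point): Point on the ramp's surface at nest x=-30 mm, y=0, 29 mm above the table: press the coupon above here. Drawn from here down the ramp (nest -x) the coupon slides easily under light pressure for 20 to 30 mm, then stops hard against the slot's end wall; the pressing fingers have room to nest x=-74 mm
- coupon: Loose flat steel plate 140 x 50 x 4 mm, about 0.2 kg; origin at the centre of its underside, x along its length. At first level and flush in the nest, x along the nest's x, centre 6 to 14 mm on the +x side of the ridge. Pressed at the ramp it tips about the ridge but may swing back if let go too early; once drawn down to the end wall it stays tipped at 32 degrees, its +x end about 30 mm above the walls
- hold_down (a joint): Angle (rad) of the turning hold-down, pivot at nest x=+76, y=+50 mm. 0: its strap points to nest -y, across the coupon's +x end, 2.5 mm above it; grows counter-clockwise from above, the strap swinging to nest +x; stop at 1.75; fully aside is 1.3 or more. Stays where left (0.1 N m friction). Strap 14 mm wide, 62 mm long from the pivot, 54.5 to 64.5 mm above the table
- strap_tip (a point): Point in the hold-down's strap 55 mm from the pivot, mid-width, 59.5 mm above the table; its -y points from the pivot along the strap. On the pivot stands a black knob with a bar grip 12 mm thick, 30 mm long (along the strap), from 72.5 to 88.5 mm above the table; push the strap or turn the knob
- bar_rest: Fixed dark steel rest: base plate 120 x 90 x 6 mm with two parallel upright cross bars, each 12 mm thick (x), 80 mm long (y), tops 40 mm above the table, their centre lines at x=+30 and x=-30 mm. Origin on the table at its centre; the coupon's length goes along its x (either way round)
- pipe_piece: Bystander: short upright piece of dark pipe, 42 mm across, 60 mm high, origin at the centre of its foot
- tee: Bystander: welded steel tee sample 50 x 90 x 51 mm, origin at the centre of its underside
- pliers: Bystander: pliers with red handles lying flat, 50 x 178 x 14 mm, origin at the centre of the underside
- nut: Bystander: steel hexagon nut 24 x 28 x 13 mm, origin at the centre of its underside

How it is judged:
By the outcome, as a careful person would: the job done as asked, in the order asked, and still so for the second after the job is handed in, with the robot touching nothing.
It also fails if it takes over 67 s, if anything falls off the work surface, if the arm or the gripper's body presses on something with over 40 N, if the wrist force passes 120 N, or if a joint passes its speed limit or range.

## Working session

There is one attempt and no reset: what is moved stays moved. The work goes in short steps, each a Python script; the robot and the scene stay as the last script left them, time stands still between calls to the robot, and variables do not carry over. Pictures are saved under pics/ and viewed, and the job is handed in when it is done.

```bash
ls; mkdir -p pics; python3 - <<'E'
from bench import arm
import cv2
for n in ("side","top"):
    im=arm.snapshot(n); cv2.imwrite(f"pics/{n}0.png",im[:,:,::-1])
    c=arm.calibration(n); print(n,c)
s=arm.get_state(); print({k:s[k] for k in("t","position","tcp_rot","force","opening")}, arm.finger_overhang)
E
```

```text
pics
side {'vfov': 43.28298993670068, 'cx': 321.945747906212, 'cy': 229.24860565289768, 'pose': array([[-0.92920905,  0.16785043, -0.32923666,  0.10037136],
       [-0.36947477, -0.44046047,  0.81821939,  1.08248014],
       [-0.00767726,  0.8819415 ,  0.47129635,  0.70280948],
       [ 0.        ,  0.        ,  0.        ,  1.        ]])}
top {'vfov': 50.2888551981166, 'cx': 314.05417860035243, 'cy': 236.56607271748484, 'pose': array([[ 0.01191315,  0.99506364, -0.09852117,  0.42370864],
       [-0.9998046 ,  0.01029937, -0.01687245, -0.00393028],
       [-0.01577445,  0.09870293,  0.99499191,  1.36791395],
       [ 0.        ,  0.        ,  0.        ,  1.        ]])}
{'t': 0.1, 'position': array([ 0.19593933, -0.4598626 ,  0.40426843]), 'tcp_rot': array([ 8.34259736e-01, -5.51371423e-01, -4.11555168e-04, -2.79793068e-04]), 'force': array([ 0.45080744, -0.5129647 , -0.69919581]), 'opening': 1.001718410489638} 0.1734
```

View pics/top0.png

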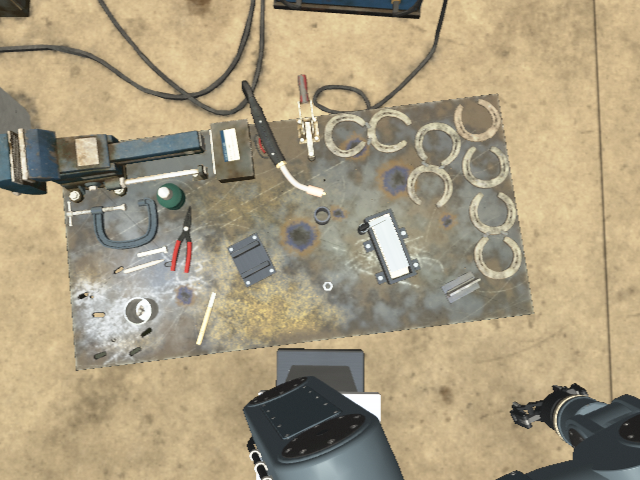

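View pics/side0.png

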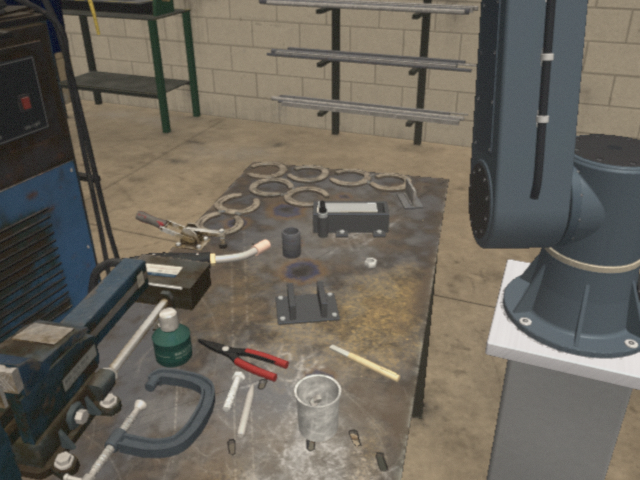

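The top view shows the nest near (388,245), with its knob end near (365,228), and the bar rest near (250,260). The nut is at (327,286), the pipe at (322,215) and the tee at (460,288). I'll zoom in on these.

```bash
python3 - <<'E'
import cv2
im=cv2.imread("pics/top0.png")
a=cv2.resize(im[195:295,340:440],(600,600),interpolation=cv2.INTER_CUBIC)
cv2.imwrite("pics/top0_nest.png",a)
b=cv2.resize(im[225:295,210:290],(800,700),interpolation=cv2.INTER_CUBIC)[:600]
b=cv2.resize(im[225:295,210:290],(640,560),interpolation=cv2.INTER_CUBIC)
cv2.imwrite("pics/top0_rest.png",b)
im=cv2.imread("pics/side0.png")
cv2.imwrite("pics/side0_nest.png",cv2.resize(im[185:245,300:400],(800,480),interpolation=cv2.INTER_CUBIC))
cv2.imwrite("pics/side0_rest.png",cv2.resize(im[270:335,265:350],(680,520),interpolation=cv2.INTER_CUBIC))
E
```

```text
(no output)
```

View pics/top0_nest.png

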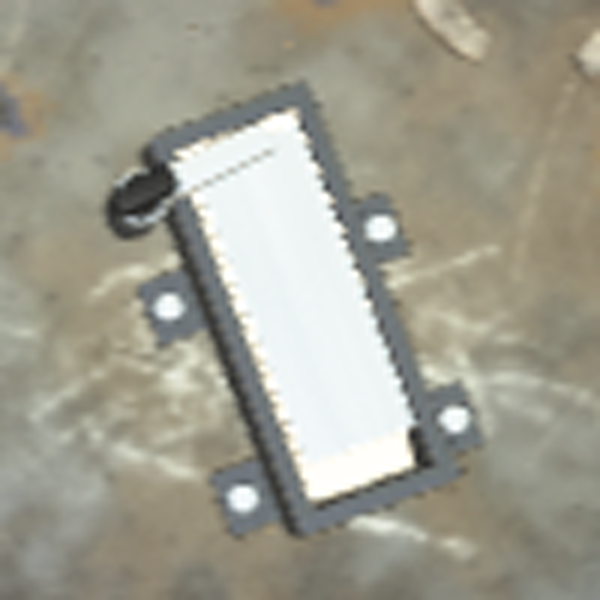

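View pics/top0_rest.png

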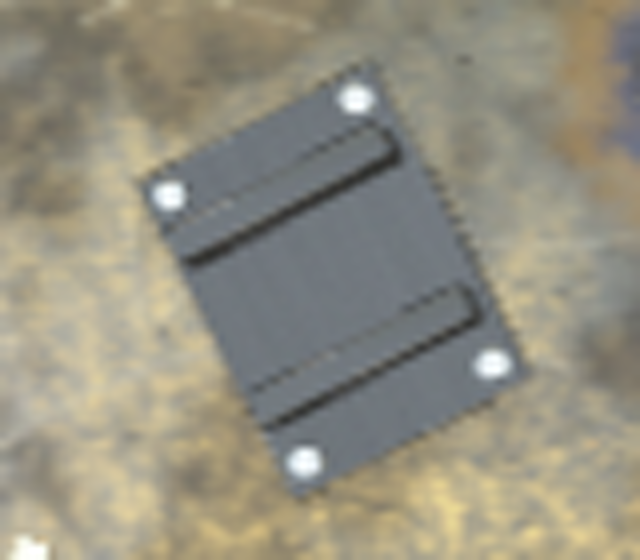

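View pics/side0_nest.png

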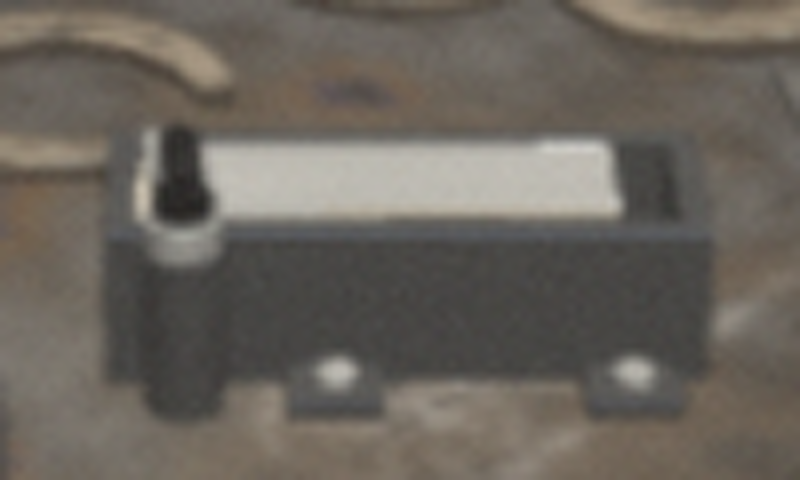

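View pics/side0_rest.png

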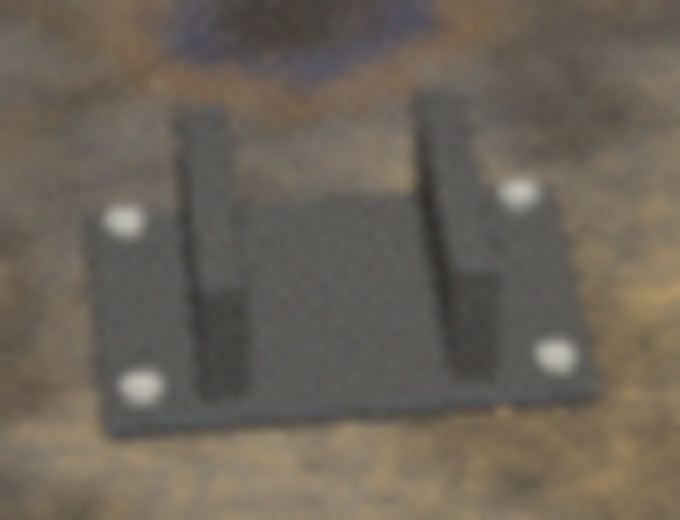

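```bash
cat > h.py <<'E'
import numpy as np, cv2
from scipy.optimize import least_squares
from scipy.spatial.transform import Rotation as R
CAL={}
def cal(n):
    if n not in CAL:
        from bench import arm
        CAL[n]=arm.calibration(n)
    return CAL[n]
def proj(n,P):
    c=cal(n);T=np.linalg.inv(c["pose"]);P=np.atleast_2d(P)
    p=P@T[:3,:3].T+T[:3,3]; f=240/np.tan(np.radians(c["vfov"])/2)
    return np.c_[c["cx"]+f*p[:,0]/-p[:,2], c["cy"]-f*p[:,1]/-p[:,2]]
def ray(n,uv,z):
    c=cal(n);f=240/np.tan(np.radians(c["vfov"])/2)
    d=np.array([(uv[0]-c["cx"])/f,-(uv[1]-c["cy"])/f,-1.]); M=c["pose"]; d=M[:3,:3]@d;o=M[:3,3]
    return o+d*(z-o[2])/d[2]
def w(pose,P):
    x,y,a=pose;P=np.atleast_2d(P);c,s=np.cos(a),np.sin(a)
    return np.c_[x+c*P[:,0]-s*P[:,1],y+s*P[:,0]+c*P[:,1],P[:,2]]
def fit(obs,p0):
    # obs: list (view, localpt, uv)
    def r(p): return np.concatenate([(proj(n,w(p,P))[0]-uv) for n,P,uv in obs])
    s=least_squares(r,p0,x_scale=[.01,.01,.1],loss='soft_l1'); return s.x,r(s.x).reshape(-1,2)
def z2(pt,k,off): return (np.array(pt)+.5)/k-.5+np.array(off)
E
cat > fit0.py <<'E'
from h import *
Z=.052
t=[((.1,-.037,Z),(305,85)),((-.084,-.037,Z),(465,468)),((-.084,.037,Z),(302,533)),((.1,.037,Z),(152,147))]
s=[((.1,.037,Z),(107,235)),((-.084,.037,Z),(712,235)),((-.084,-.037,Z),(690,135)),((.1,-.037,Z),(115,128)),((.1,.037,0),(105,382)),((-.084,.037,0),(708,380))]
ot=[("top",P,z2(u,6,(340,195))) for P,u in t]; os_=[("side",P,z2(u,8,(300,185))) for P,u in s]
for o in(ot,os_,ot+os_):
    p,r=fit(o,[.45,-.15,.35]);print("nest",p,abs(r).max(),r.round(1).tolist())
N=p
Z=.006
t=[((.06,-.045,Z),(370,62)),((-.06,-.045,Z),(530,375)),((-.06,.045,Z),(300,497)),((.06,.045,Z),(140,182))]
s=[((.06,.045,Z),(108,437)),((.06,-.045,Z),(85,218)),((-.06,-.045,Z),(550,188)),((-.06,.045,Z),(597,398))]
ot=[("top",P,z2(u,8,(210,225))) for P,u in t]; os_=[("side",P,z2(u,8,(265,270))) for P,u in s]
for o in(ot,os_,ot+os_):
    p,r=fit(o,[.45,.15,.35]);print("rest",p,abs(r).max(),r.round(1).tolist())
B=p
np.save("N.npy",N);np.save("B.npy",B)
def box(x0,x1,y0,y1,z0,z1):
    v=[(x,y,z) for x in(x0,x1) for y in(y0,y1) for z in(z0,z1)]
    return [(a,b) for i,a in enumerate(v) for b in v[i+1:] if sum(k!=l for k,l in zip(a,b))==1]
L=[(N,e) for e in box(-.084,.1,-.037,.037,0,.052)+box(.0690,.083,-.012,.05,.0545,.0645)+box(-.06,.08,-.025,.025,.048,.052)]
L+=[(B,e) for e in box(-.06,.06,-.045,.045,0,.006)+box(.024,.036,-.04,.04,.006,.04)+box(-.036,-.024,-.04,.04,.006,.04)]
crops={"top":(215,190,225,105),"side":(260,180,150,150)}
for n,(x,y,ww,hh) in crops.items():
    im=cv2.imread(f"pics/{n}0.png");k=4
    g=cv2.resize(im[y:y+hh,x:x+ww],None,fx=k,fy=k,interpolation=cv2.INTER_CUBIC)
    for po,(a,b) in L:
        q=(proj(n,w(po,[a,b]))-[x,y]+.5)*k-.5
        cv2.line(g,*[tuple(map(int,np.round(v*16))) for v in q],(0,0,255),1,cv2.LINE_AA,4)
    cv2.imwrite(f"pics/ov_{n}.png",cv2.resize(g,None,fx=min(1,800/g.shape[1]),fy=min(1,800/g.shape[1])))
E
python3 fit0.py
```

```text
nest [ 0.52496219 -0.18162111  0.37883136] 1.359752290191068 [[0.0, -1.1], [0.2, 1.4], [0.5, 0.9], [-1.0, -1.3]]
nest [ 0.52560355 -0.18291242  0.36189296] 1.0137897643802205 [[-0.7, -0.3], [0.5, -0.2], [0.9, -1.0], [-0.8, -0.2], [-0.1, 0.4], [0.1, 0.7]]
nest [ 0.52543687 -0.18197588  0.37254983] 1.6200412181030686 [[0.4, -1.3], [0.2, 1.3], [0.4, 0.7], [-0.7, -1.6], [-0.6, 0.1], [0.6, -0.2], [0.7, -1.0], [-1.0, 0.2], [-0.0, 0.8], [0.2, 0.7]]
rest [0.49572128 0.18569664 0.49564436] 0.8590591758360233 [[0.4, -0.5], [0.9, -0.0], [-0.5, 0.5], [-0.7, 0.0]]
rest [0.49431164 0.18838862 0.49509676] 0.8974831533407155 [[-0.9, -0.1], [-0.3, 0.3], [0.4, -0.2], [0.8, -0.1]]
rest [0.49512348 0.18691078 0.49473095] 1.179322637136778 [[-0.1, -0.3], [0.4, 0.2], [-0.9, 0.7], [-1.2, 0.2], [-1.0, -0.7], [-0.4, -0.2], [0.3, -0.7], [0.7, -0.6]]
```

View pics/ov_top.png

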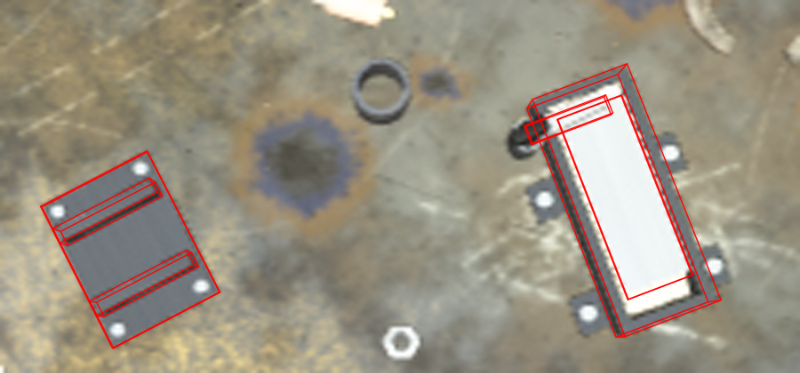

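View pics/ov_side.png

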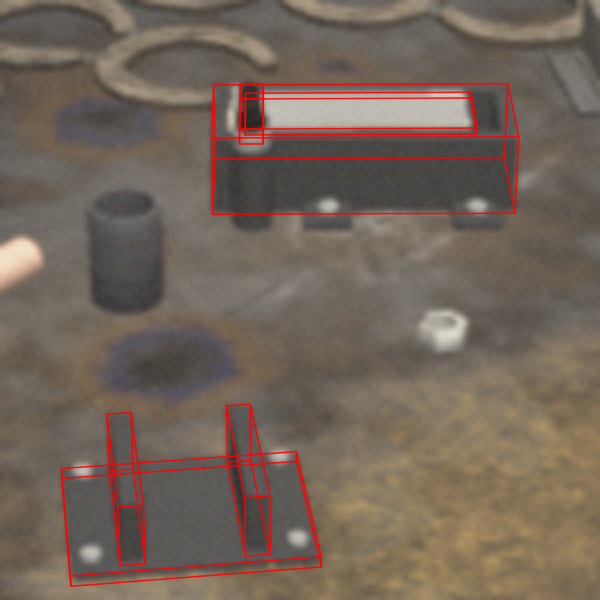

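```bash
python3 - <<'E'
from h import *
im=cv2.imread("pics/top0.png")
g=cv2.resize(im[370:470,500:600],(600,600),interpolation=cv2.INTER_CUBIC)
q=R.from_quat([8.34259736e-01, -5.51371423e-01, -4.11555168e-04, -2.79793068e-04]).as_matrix()
p=np.array([ 0.19593933, -0.4598626 ,  0.40426843]);print(q)
for l in [(.0425,0,.1604),(-.0425,0,.1604),(0,0,0)]:
    u=proj("top",p+q@np.array(l))[0];print(u)
    u=(u-[500,370]+.5)*6-.5
    cv2.circle(g,tuple(map(int,u)),4,(0,0,255),1)
cv2.imwrite("pics/grip0.png",g)
E
```

```text
[[ 3.91978770e-01 -9.19974185e-01 -3.78148007e-04]
 [-9.19973724e-01 -3.91978952e-01  9.20679699e-04]
 [-9.95227615e-04 -1.30006648e-05 -9.99999505e-01]]
[553.44657999 389.67125559]
[516.9425663  405.16834105]
[571.90588092 416.30459992]
```

View pics/grip0.png

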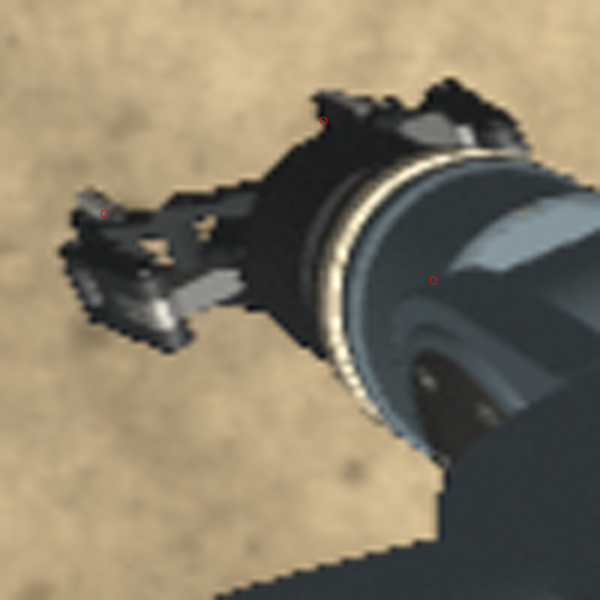

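```bash
python3 - <<'E'
from h import *
g=cv2.cvtColor(cv2.imread("pics/top0.png"),cv2.COLOR_BGR2GRAY).astype(float)
g=cv2.GaussianBlur(g,(0,0),1)
# bottom edge: for columns, find max gradient near predicted line
def scan(axis,r,f,wn=8):
    out=[]
    for a in r:
        c=f(a); lo=int(c-wn)
        pr=g[lo:lo+2*wn,a] if axis==0 else g[a,lo:lo+2*wn]
        d=abs(np.gradient(pr));i=d[1:-1].argmax()+1
        y0,y1,y2=d[i-1],d[i],d[i+1]; o=.5*(y0-y2)/(y0-2*y1+y2+1e-9)
        out.append((a,lo+i+o))
    return np.array(out)
def rep(n,pts):
    # robust quadratic
    x=pts[:,0];y=pts[:,1];m=np.ones(len(x),bool)
    for _ in range(6):
        c=np.polyfit(x[m],y[m],2);e=abs(np.polyval(c,x)-y);m=e<max(.5,1.5*np.median(e))
    c1=np.polyfit(x[m],y[m],1); L=np.ptp(x[m]); print(n,m.sum(),len(x),"sag px",c[0]*L*L/4,"std",np.std(np.polyval(c,x[m])-y[m]),"span",L)
rep("bottom",scan(0,[a for a in range(85,525,4)],lambda a:369+(a-77)*(313-369)/(532-77)))
rep("right",scan(1,range(100,310,3),lambda a:497+(a-95)*35/218))
rep("left",scan(1,range(205,365,3),lambda a:66+(a-200)*11/169))
rep("seam",scan(1,range(5,380,3),lambda a:594+a*14/480))
E
```

```text
bottom 71 110 sag px -0.49896560385125927 std 0.5159742432542703 span 432.0
right 41 70 sag px 0.05242363231049486 std 0.49006316400339256 span 207.0
left 36 54 sag px 2.5680620010093933 std 0.5306900621625397 span 150.0
seam 71 125 sag px -1.9689793581092736 std 0.2857717210706688 span 372.0
```

```bash
python3 - <<'E'
from h import *
N=np.load("N.npy")
def loc(p,po=N):
    d=p[:2]-po[:2];c,s=np.cos(po[2]),np.sin(po[2]);return np.round(1000*np.array([c*d[0]+s*d[1],-s*d[0]+c*d[1]]),1)
T=lambda x,y:z2((x,y),6,(340,195)); S=lambda x,y:z2((x,y),8,(300,185))
print("pivot top knob",loc(ray("top",T(150,190),.0885)),"side knob top",loc(ray("side",S(180,140),.0885)),"side collar",loc(ray("side",S(183,262-22),.0645)),"post foot", loc(ray("side",S(184,400),0)))
for u in[(380,228),(455,418),(168,306),(243,498)]: print("screw top",loc(ray("top",T(*u),.01)))
for u in[(338,372),(635,372)]: print("screw side",loc(ray("side",S(*u),.01)))
print("coupon -x end side",loc(ray("side",S(608,145),.052)),loc(ray("side",S(620,212),.052)))
B=np.load("B.npy")
for u in[(170,195),(355,98),(492,363),(305,462)]: print("rest screw top",loc(ray("top",z2(u,8,(210,225)),.009),B))
for u in[(125,220),(141,386),(557,355),(520,192)]: print("rest screw side",loc(ray("side",z2(u,8,(265,270)),.009),B))
E
```

```text
pivot top knob [75.3 48.9] side knob top [76.4 47.2] side collar [75.6 64.9] post foot [75.8 44.6]
screw top [ 29.8 -49.8]
screw top [-60.3 -49.5]
screw top [30.7 50.7]
screw top [-60.1  50.6]
screw side [29.3 45.7]
screw side [-60.3  46.4]
coupon -x end side [-55.8 -24.2] [-56.   22.5]
rest screw top [50.1 34.6]
rest screw top [ 50.2 -35. ]
rest screw top [-49.8 -35.2]
rest screw top [-50.1  34.8]
rest screw side [ 49.4 -37.8]
rest screw side [49.5 32.3]
rest screw side [-50.8  32.6]
rest screw side [-50.7 -37.5]
```

```bash
cat >> h.py <<'E'
N=np.array([.52545,-.1817,.3725]); B=np.array([.49512,.1868,.4947])
Rz=lambda a:R.from_euler('z',a)
def toolR(po,tilt=0.,dyaw=0.):
    # tool x = -local y, tool z = (sin tilt,0,-cos tilt) in local frame
    z=np.array([np.sin(tilt),0,-np.cos(tilt)]);x=np.array([0,-1.,0]);y=np.cross(z,x)
    return Rz(po[2]+dyaw)*R.from_matrix(np.c_[x,y,z])
def tcp(po,p,d,tilt=0.):
    """TCP position so that the point d ahead of TCP is at local p"""
    r=toolR(po,tilt); return w(po,p)[0]-d*r.as_matrix()[:,2], r.as_quat()
OV=.1734
def stat(arm):
    s=arm.get_state();print("t %.2f pos %s F %s M %s op %.3f"%(s["t"],s["position"].round(4),s["force"].round(1),s["wrist_torque"].round(2),s["opening"]));return s
def save(arm,name,view="top",crop=None,k=5,pts=None):
    im=arm.snapshot(view)[:,:,::-1]; x,y,ww,hh=crop or (0,0,640,480)
    g=cv2.resize(np.ascontiguousarray(im[y:y+hh,x:x+ww]),None,fx=k,fy=k,interpolation=cv2.INTER_CUBIC)
    for P in (pts if pts is not None else []):
        u=(proj(view,P)[0]-[x,y]+.5)*k-.5; cv2.circle(g,tuple(map(int,u)),3,(0,0,255),1)
    cv2.imwrite(f"pics/{name}.png",g); return im
E
python3 - <<'E'
from h import *; from bench import arm
T=np.radians(32)
for nm,a in dict(hover=(N,(.045,.005,.10),OV),push=(N,(.116,.030,.056),OV),press=(N,(-.03,0,.04),OV),draw=(N,(-.058,0,.02),OV)).items():
    print(nm,np.round(tcp(*a)[0],3),arm.solve_ik(*tcp(*a)))
g=(.0,0,.048)+40e-3*np.array([np.cos(T),0,np.sin(T)])+2e-3*np.array([-np.sin(T),0,np.cos(T)])
for d in(.159,.23): print("grasp",arm.solve_ik(*tcp(N,g,d,T)))
print("lift",arm.solve_ik(*tcp(N,g+[0,0,.09],.159,T)))
for z in(.042,.15): print("place",arm.solve_ik(*tcp(B,(.055,0,z),.159)))
E
```

```text
hover [ 0.566 -0.161  0.273] [-0.27679718  0.44666717 -0.04346597  1.08066319  0.          2.49229547]
push [ 0.623 -0.112  0.229] [-0.17727757  0.56515394  0.03207745  1.03771984  0.          2.59181508]
press [ 0.498 -0.193  0.213] [-0.36939457  0.39466139 -0.28895492  0.88718002  0.          2.39969808]
draw [ 0.471 -0.203  0.193] [-0.40626801  0.38036073 -0.36983778  0.82059781  0.          2.36282464]
grasp [-0.50990868  0.23471284 -0.64303392  0.31515364  0.42162256  2.34098084]
grasp [-0.57542371  0.11583851 -0.60163703  0.50376031  0.44493987  2.27351724]
lift [-0.50990868  0.12248169 -0.51233853  0.55808019  0.42162256  2.34098084]
place [ 0.37335159  0.49775335 -0.1594811   0.91356187  0.          3.02024425]
place [0.37335159 0.41756222 0.00501199 1.1582461  0.         3.02024425]
```

```bash
sed -i 's/x=np.array(\[0,-1.,0\])/x=np.array([0,1.,0])/; s/tool x = -local y/tool x = +local y/' h.py
python3 - <<'E'
from h import *; from bench import arm
arm.grasp()
p,q=tcp(N,(.045,.005,.10),OV)
print(arm.solve_ik(p,q)); arm.reach(p,q); stat(arm)
arm.line_to(tcp(N,(.045,.005,.065),OV)[0]); s=stat(arm)
r=R.from_quat(s["tcp_rot"]).as_matrix(); tip=s["position"]+OV*r[:,2]; print(tip)
save(arm,"a_top","top",(330,190,120,110),6,[tip,w(N,(.076,.05,.0885))[0]])
save(arm,"a_side","side",(290,140,130,110),6,[tip,w(N,(.076,.05,.0885))[0]])
E
```

```text
[-0.27679718  0.44666717 -0.04346597  1.08066319  0.         -0.64929718]
t 2.78 pos [ 0.5654 -0.1612  0.2736] F [-0.2 -1.3 -0.1] M [0.01 0.03 0.03] op -0.004
t 3.17 pos [ 0.5652 -0.161   0.2385] F [-0.3 -0.2  0.4] M [0.01 0.03 0.04] op -0.001
[ 0.56509257 -0.16101498  0.06510605]
```

View pics/a_top.png

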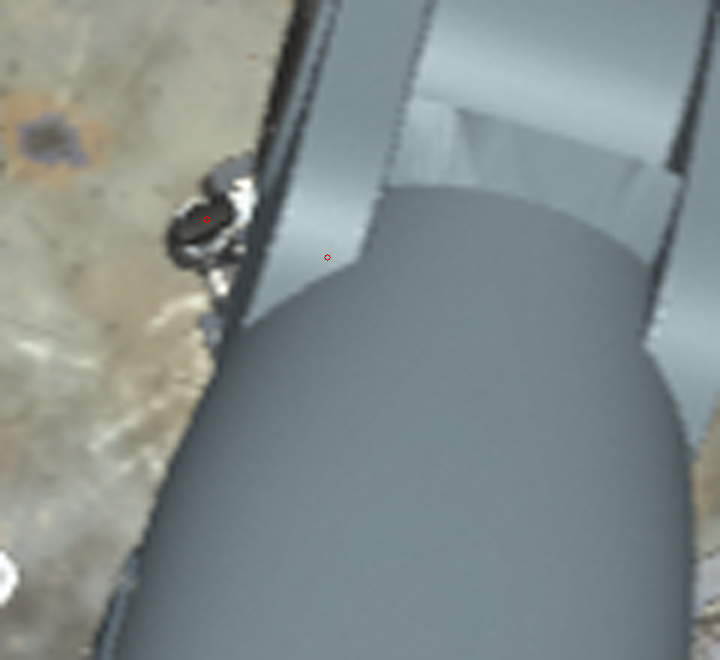

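View pics/a_side.png

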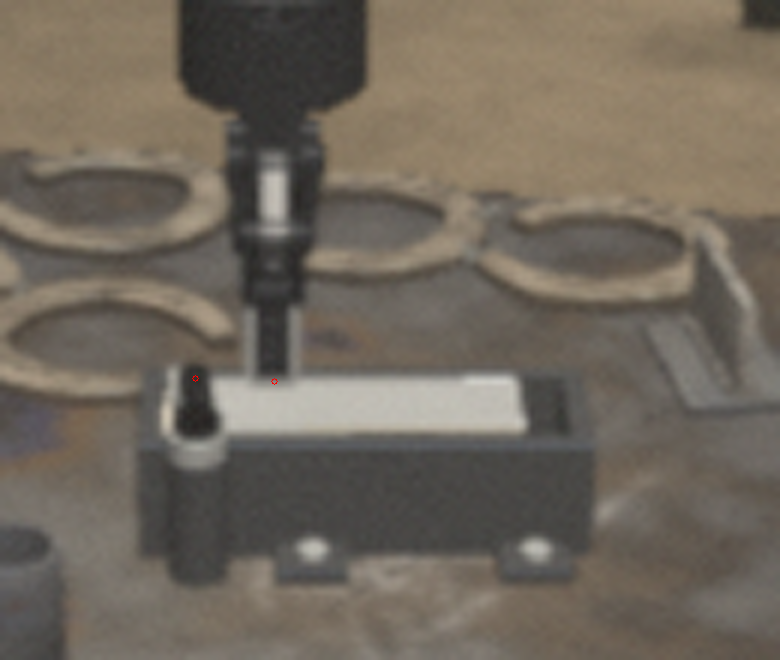

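The shut fingertips project to side pixel (274,381), right where they show in the picture, and the knob marker also matches. The calibration is consistent, so I'll push the strap along its arc.

```bash
python3 - <<'E'
from h import *; from bench import arm
arm.line_to(tcp(N,(.045,.005,.057),OV)[0])
pv=np.array([.076,.05])
for th in np.linspace(0,1.5,7):
    c,s=np.cos(th),np.sin(th); d=np.array([c*-.018+s*.045, s*-.018-c*.045]); p=pv+d
    arm.line_to(tcp(N,(p[0],p[1],.057),OV)[0],feed=.12); 
stat(arm)
arm.line_to(tcp(N,(p[0],p[1]-.01,.10),OV)[0],feed=.3)
arm.reach(*tcp(N,(-.03,0,.12),OV)); stat(arm)
save(arm,"b_side","side",(270,130,150,110),5)
save(arm,"b_top","top",(330,170,120,110),5)
E
```

```text
t 5.28 pos [ 0.6263 -0.111   0.2312] F [-1.9  1.3  8.3] M [ 0.44  0.24 -0.01] op -0.005
t 6.23 pos [ 0.4971 -0.1926  0.2929] F [0.6 0.3 0.7] M [-0. -0. -0.] op 0.003
```

View pics/b_side.png

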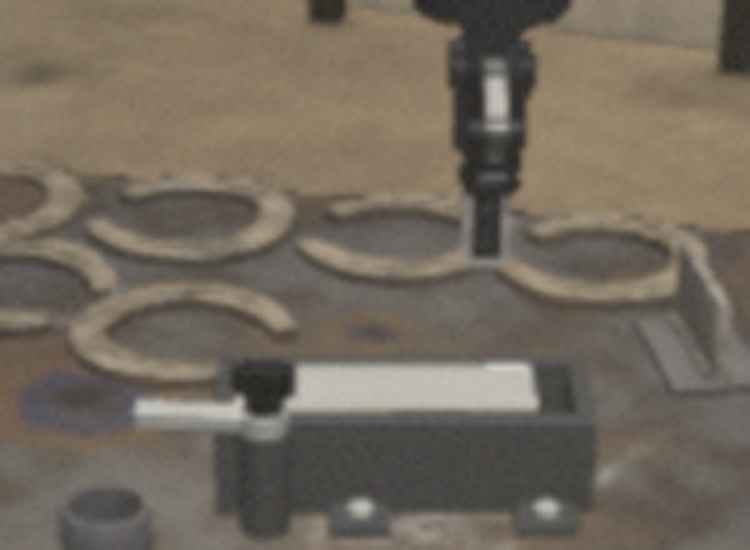

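View pics/b_top.png

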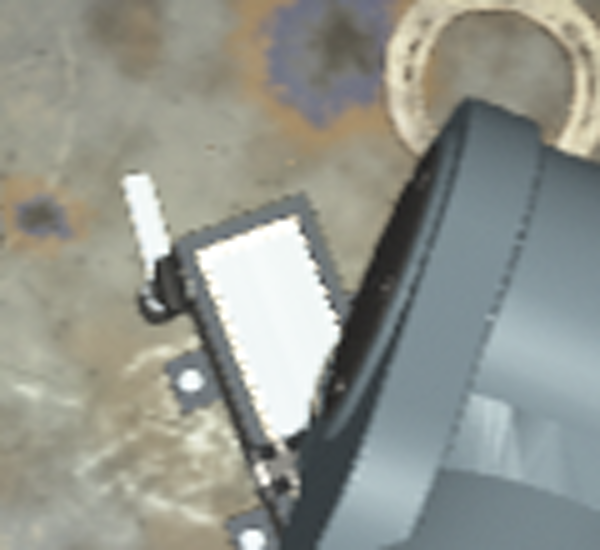

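The strap now lies along nest +x, clear of the coupon, with its tip at side pixel (135,412) in the crop. Next I'll press and draw with force feedback.

```bash
python3 - <<'E'
from h import *; from bench import arm
arm.line_to(tcp(N,(-.03,0,.055),OV)[0])
z=.055; x=-.03
for z in [.050,.047,.044,.042,.041,.040,.039,.038,.037,.036]:
    arm.line_to(tcp(N,(x,0,z),OV)[0],feed=.05); F=arm.get_state()["force"]; pz=arm.get_state()["position"][2]-OV
    print(z,round(pz,4),F.round(1))
    if F[2]>8: break
save(arm,"c_side","side",(270,130,150,110),5)
E
```

```text
0.05 0.0504 [ 0.9 -0.4  0.4]
0.047 0.047 [-0.4  0.2  1.9]
0.044 0.0438 [-1.5 -0.1  1.7]
0.042 0.0418 [-1.7 -0.8  1.2]
0.041 0.041 [-1.1 -0.6  1.3]
0.04 0.04 [-1.2 -0.2  1.9]
0.039 0.0393 [-2.7 -0.3  5.8]
0.038 0.0389 [-7.2  1.6 19.3]
```

View pics/c_side.png

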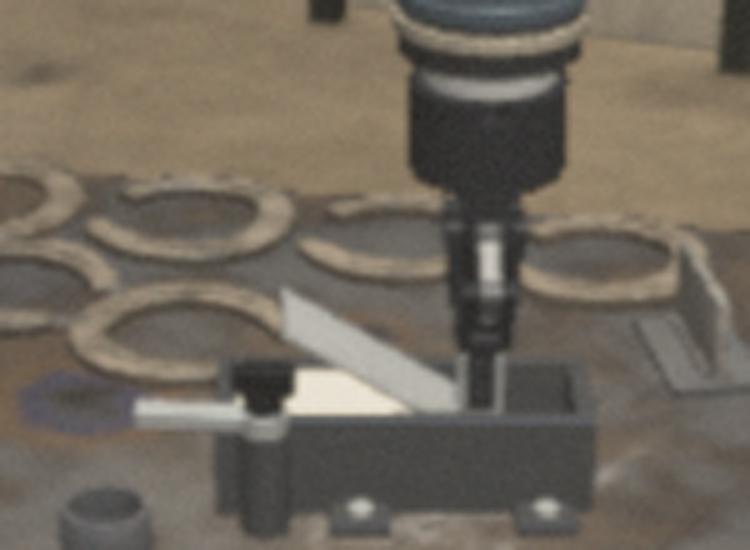

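It tipped fully onto the ramp, raised end at (285,300). Contact came at tip z≈0.039. Now I'll draw it down the ramp under light pressure.

```bash
python3 - <<'E'
from h import *; from bench import arm
x,z=-.03,.0385; t=np.tan(np.radians(32)); off=0
nx=np.array([np.cos(N[2]),np.sin(N[2])])
while x>-.0595:
    x-=.0025
    arm.line_to(tcp(N,(x,0,.0385+(x+.03)*t+off),OV)[0],feed=.05)
    F=arm.get_state()["force"]; fx=F[:2]@nx
    print(round(x,4),round(off,4),"Fx %.1f Fz %.1f"%(fx,F[2]))
    if F[2]<7: off-=.0005
    if F[2]>14: off+=.0004
    if fx>15: print("stop");break
stat(arm)
save(arm,"d_side","side",(270,130,150,110),5)
E
```

```text
-0.0325 0 Fx -4.1 Fz 10.2
-0.035 0 Fx -4.2 Fz 9.7
-0.0375 0 Fx -4.1 Fz 9.3
-0.04 0 Fx -4.6 Fz 10.3
-0.0425 0 Fx -4.3 Fz 9.0
-0.045 0 Fx -3.8 Fz 10.3
-0.0475 0 Fx -4.7 Fz 10.8
-0.05 0 Fx -3.8 Fz 9.5
-0.0525 0 Fx -2.0 Fz 13.1
-0.055 0 Fx -1.9 Fz 13.7
-0.0575 0 Fx -0.8 Fz 12.8
-0.06 0 Fx -0.9 Fz 12.9
t 11.97 pos [ 0.4704 -0.204   0.1943] F [-0.3 -1.9 12.9] M [-0.3  -0.16 -0.01] op 0.001
```

View pics/d_side.png

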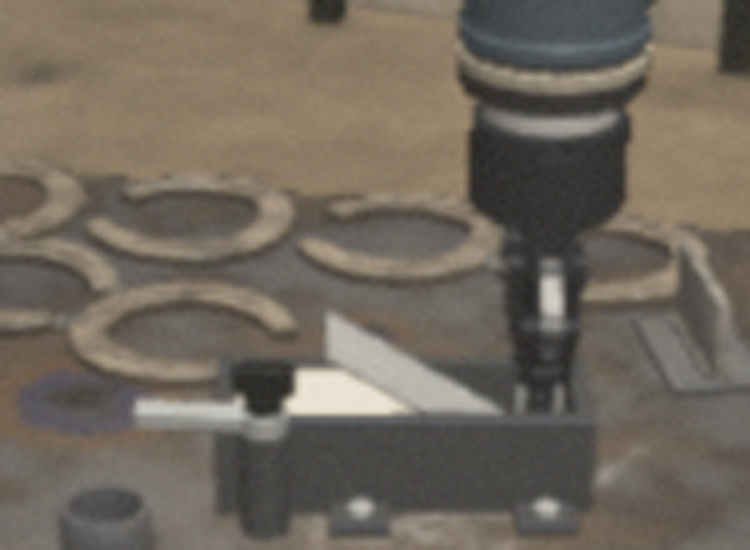

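The force pattern changed at nest x≈-51 mm, where the coupon met the end wall and the fingers began slipping over it. I'll lift slowly and check that it stays tipped.

```bash
python3 - <<'E'
from h import *; from bench import arm
arm.line_to(tcp(N,(-.0575,0,.045),OV)[0],feed=.06)
arm.line_to(tcp(N,(-.055,0,.13),OV)[0],feed=.3)
arm.release(); stat(arm)
Lm=[-.0,0,0]
T=np.radians(32);u=np.array([np.cos(T),0,np.sin(T)]);n=np.array([-np.sin(T),0,np.cos(T)]);o=np.array([0,0,.048])
pts=[w(N,o+.0552*u+y*np.array([0,1,0])+h*n)[0] for y in(-.025,.025) for h in(0,.004)]
save(arm,"e_side","side",(290,160,130,90),6,pts)
save(arm,"e_top","top",(330,170,120,110),6,pts)
E
```

```text
t 13.81 pos [ 0.4742 -0.2017  0.3034] F [0.8 0.4 0.9] M [-0.03 -0.02 -0.01] op 1.001
```

View pics/e_side.png

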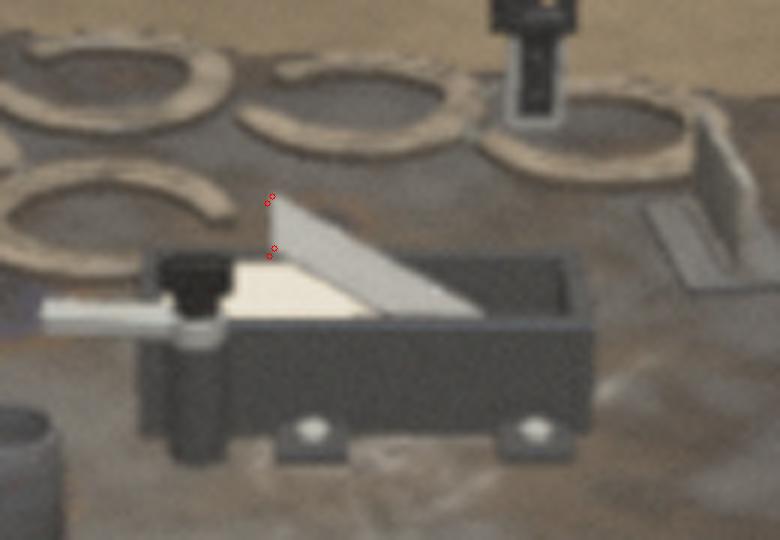

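View pics/e_top.png

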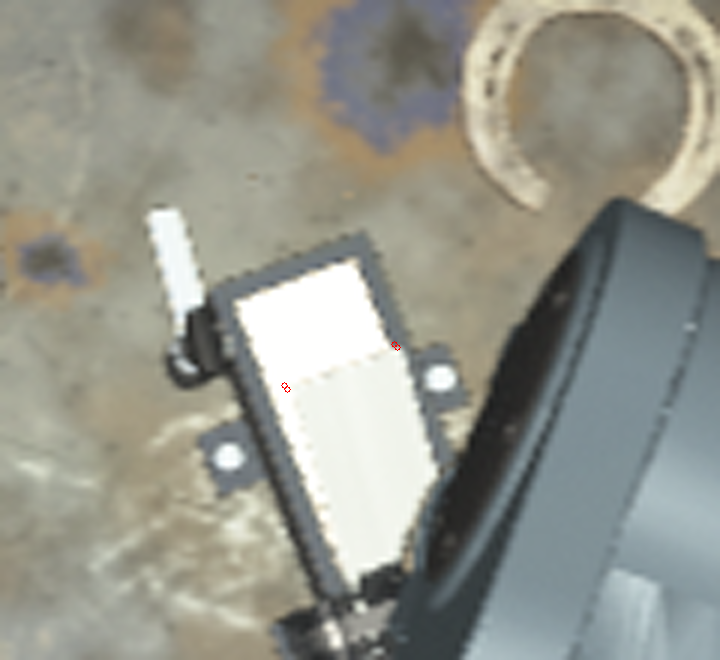

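It stays tipped with the fingers away, and the raised edge lies within about 1 mm of the predicted marks. I'll take it by the raised end with the tool square to the plate.

```bash
cat >> h.py <<'E'
T32=np.radians(32);U=np.array([np.cos(T32),0,np.sin(T32)]);NN=np.array([-np.sin(T32),0,np.cos(T32)])
G=np.array([0,-.001,.048])+.040*U+.002*NN
E
python3 - <<'E'
from h import *; from bench import arm
arm.reach(*tcp(N,G,.23,T32)); 
arm.line_to(tcp(N,G,.159,T32)[0],feed=.12); stat(arm)
save(arm,"f_side","side",(290,140,130,110),6,[w(N,G)[0]])
E
```

```text
t 15.37 pos [ 0.4782 -0.2014  0.2061] F [-0.7 -0.8  0.2] M [-0.16  0.44  0.06] op 1.000
```

View pics/f_side.png

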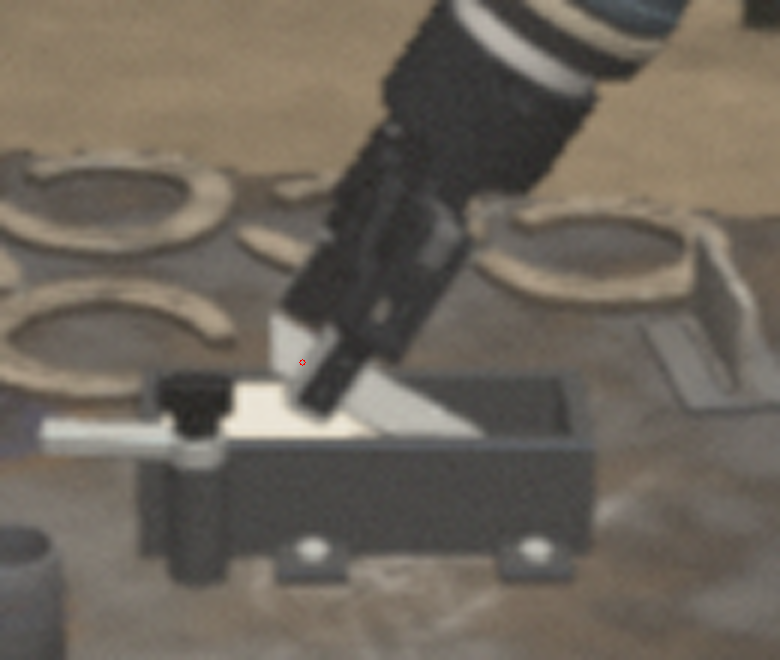

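```bash
python3 - <<'E'
from h import *; from bench import arm
arm.grasp(); stat(arm)
save(arm,"g_side","side",(290,140,130,110),6)
E
```

```text
t 15.87 pos [ 0.4781 -0.2016  0.2064] F [-2.6 -1.7  5. ] M [-0.07  0.4  -0.09] op 0.563
```

View pics/g_side.png

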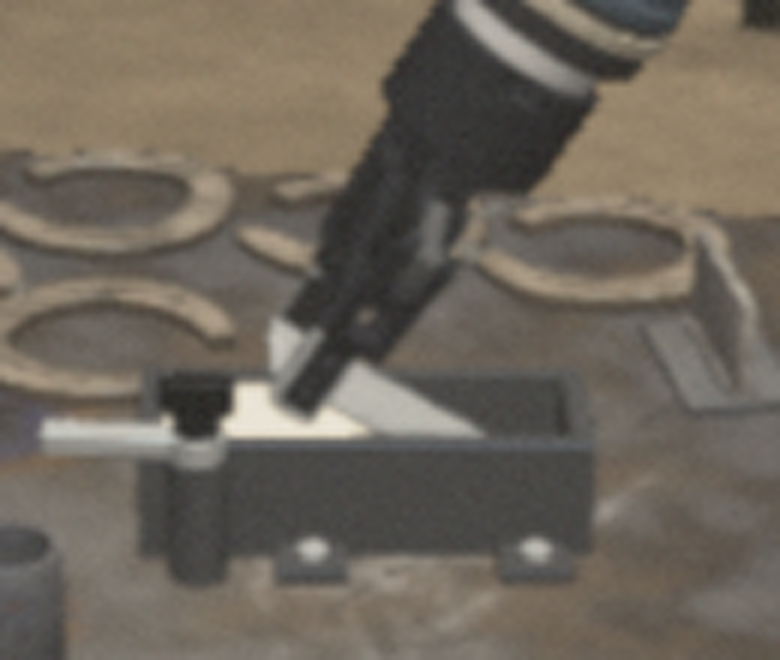

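```bash
python3 - <<'E'
from h import *; from bench import arm
arm.line_to(tcp(N,G+[.003,0,.015],.159,T32)[0],feed=.06); stat(arm)
arm.line_to(tcp(N,G+[.004,0,.10],.159,T32)[0],feed=.12); stat(arm)
save(arm,"h_side","side",(250,90,180,140),4)
E
```

```text
t 16.32 pos [ 0.4809 -0.2003  0.2212] F [-0.1  0.1 -2.7] M [-0.18  0.57  0.05] op 0.558
t 17.18 pos [ 0.4814 -0.1997  0.3048] F [-1.2 -0.2 -1.8] M [-0.25  0.6   0.02] op 0.560
```

View pics/h_side.png

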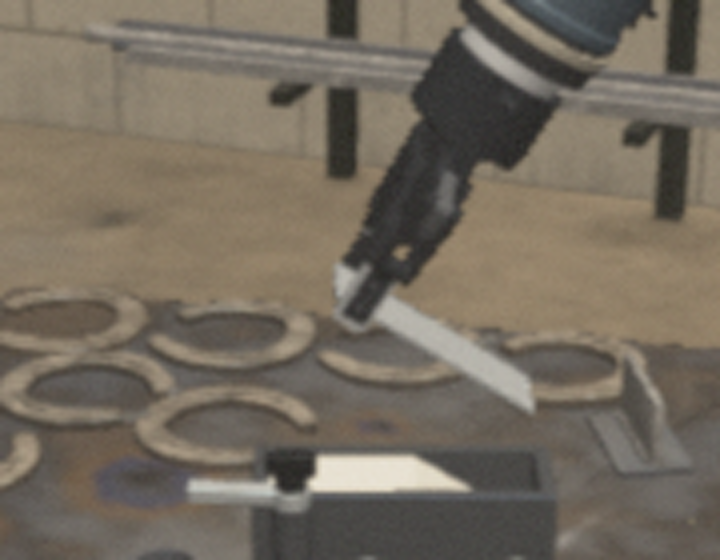

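```bash
python3 - <<'E'
from h import *; from bench import arm
arm.reach(*tcp(B,(.0555,0,.14),.159)); stat(arm)
arm.line_to(tcp(B,(.0555,0,.075),.159)[0],feed=.15); s=stat(arm)
pts=[w(B,(x,y,z))[0] for x in(-.07,.07) for y in(-.025,.025) for z in(.073,)]
save(arm,"i_side","side",(230,200,150,140),5,pts)
save(arm,"i_top","top",(200,215,100,90),6,pts)
E
```

```text
t 18.67 pos [0.5442 0.2121 0.299 ] F [-0.5 -0.1 -2.9] M [-0.01 -0.09 -0.01] op 0.560
t 19.25 pos [0.5443 0.2126 0.2347] F [-0.3 -0.1 -1.9] M [ 0.09 -0.14 -0.04] op 0.564
```

View pics/i_side.png

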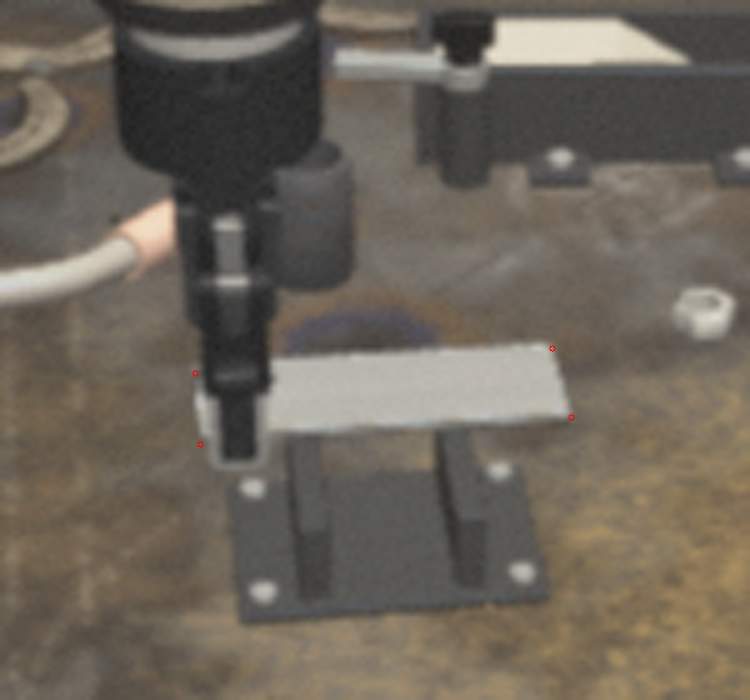

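View pics/i_top.png

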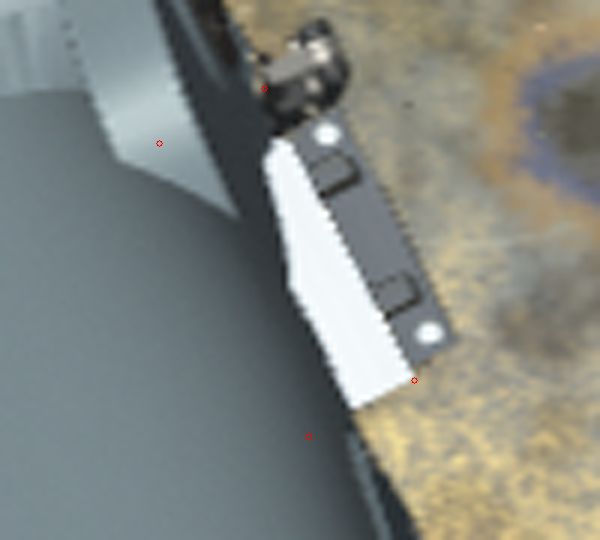

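The coupon hangs level and square. Its far corner shows at top pixel (414,378) against (414,380) predicted, and the side corners also agree within about 1 pixel. I'll lower it with force checks.

```bash
python3 - <<'E'
from h import *; from bench import arm
arm.line_to(tcp(B,(.0555,0,.046),.159)[0],feed=.1); f0=stat(arm)["force"][2]
for z in np.arange(.045,.0395,-.0005):
    arm.line_to(tcp(B,(.0555,0,z),.159)[0],feed=.03); s=arm.get_state(); print(round(z,4),s["force"].round(1),s["wrist_torque"].round(2))
    if s["force"][2]-f0>4: break
save(arm,"j_side","side",(230,200,150,140),5)
E
```

```text
t 19.79 pos [0.544  0.2132 0.2052] F [ 0.6  0.2 -1.7] M [ 0.1  -0.08  0.01] op 0.557
0.045 [ 0.5 -0.3 -3.1] [ 0.11 -0.15 -0.04]
0.0445 [ 0.5 -0.7 -1.9] [ 0.07 -0.15  0.03]
0.044 [-0.2  0.2 -1.6] [ 0.01 -0.1  -0.03]
0.0435 [ 1. -0. -2.] [ 0.04 -0.03 -0.  ]
0.043 [-0.1  0.  -1.7] [ 0.03 -0.08 -0.06]
0.0425 [-1.1 -0.1  2.3] [-0.03  0.09 -0.02]
```

View pics/j_side.png

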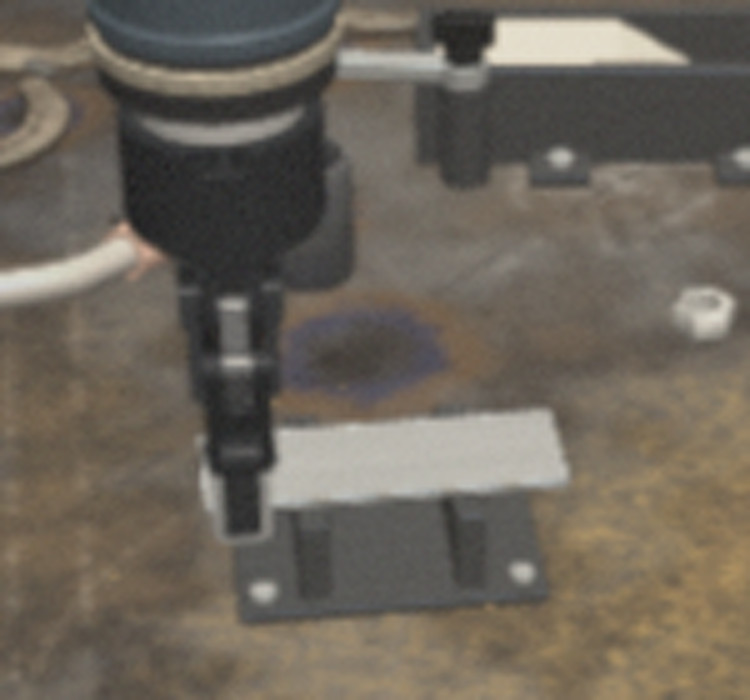

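Contact came at the expected height, with the coupon on both bars. I'll release, retreat upward and check.

```bash
python3 - <<'E'
from h import *; from bench import arm
arm.release(); stat(arm)
arm.line_to(tcp(B,(.0555,0,.16),.159)[0],feed=.12)
q=arm.get_state()["q"].copy(); q[0]=-.55; q[1]-=.25; arm.movej(q)
stat(arm)
pts=[w(B,(x,y,z))[0] for x in(-.07,.07) for y in(-.025,.025) for z in(.044,)]
save(arm,"k_side","side",(230,200,150,140),5,pts)
save(arm,"k_top","top",(200,215,100,90),6,pts)
save(arm,"k_full","top",None,1)
E
```

```text
t 21.81 pos [0.544  0.2132 0.2015] F [-0.7 -0.9 -0.1] M [0.01 0.07 0.01] op 1.001
t 24.88 pos [ 0.4671 -0.2855  0.4601] F [0.7 0.4 0.4] M [ 0.17  0.2  -0.  ] op 1.003
```

View pics/k_side.png

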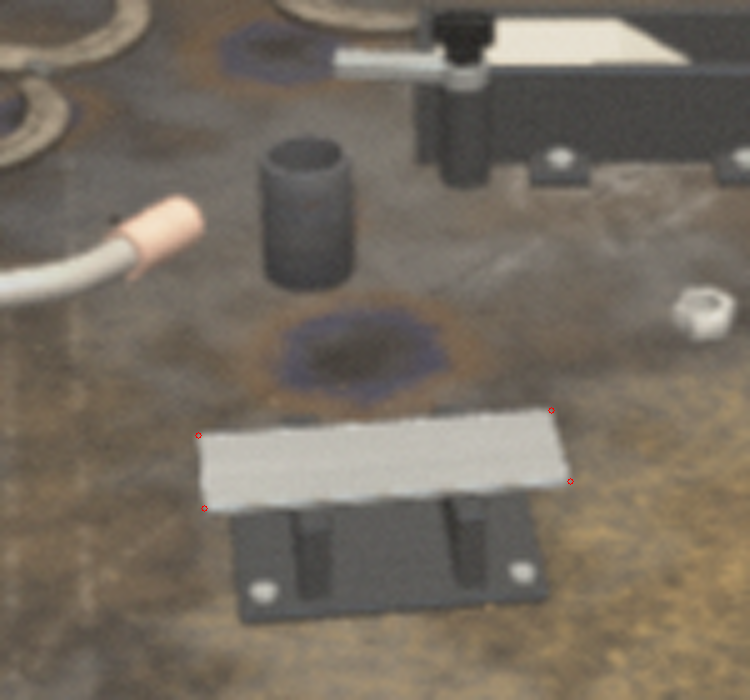

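View pics/k_top.png

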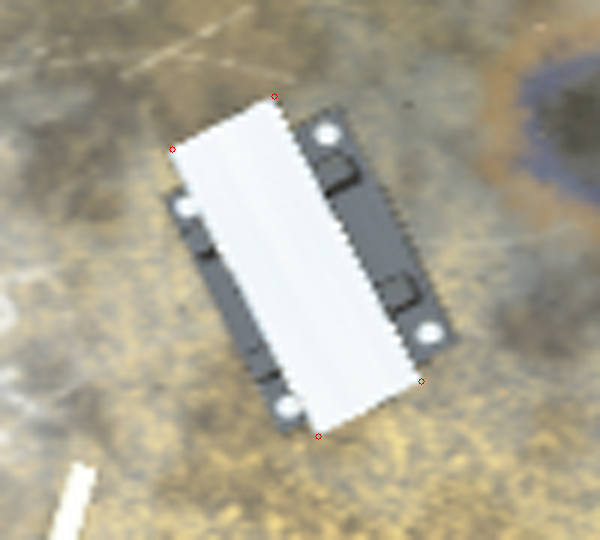

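View pics/k_full.png

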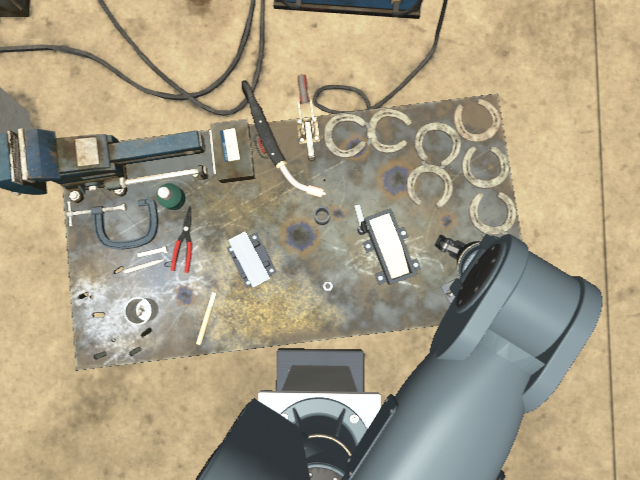

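```bash
python3 - <<'E'
from h import *; from bench import arm
arm.finish_job(); stat(arm)
E
```

```text
the job is handed in; nothing more can be done
the job is handed in; nothing more can be done
```

The coupon is lying flat across both bars of the rest, centred and square as far as the cameras show, and the job is handed in at about 25 s of robot time.

- **Hold-down:** I pushed the strap round with shut fingers until it pointed along nest +x. I judge that to be about 1.5–1.6 rad from the pictures; I did not measure the angle.
- **Tipping:** I pressed the coupon over the ramp and drew it about 21 mm down at 9–14 N (one brief 19 N as it first seated on the ramp), until it stopped at the end wall. It stayed tipped by itself after I let go.
- **Placing:** I gripped the raised end across its width, lifted it out, levelled it and lowered it until it touched the bars at the expected height. Then I released and backed away.

**Last checks:** in both camera views the coupon's corners lie within about 1 pixel (1–2 mm) of the ideal position. The pipe, nut and pliers look unmoved; the arm hides the tee in the final top view, and I went nowhere near it.

**Disagreement:** the top and side cameras differed by up to about 3 mm on the rest's position, so true centring is uncertain by a couple of millimetres.

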